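# Unlock the cleaning-agent box under the sink

### The job

Unlock the blue box of cleaning agents: turn the left dial on to 3 and the right dial back to 7. The lock is worn, so each catch drops a little past its number: keep turning gently the same way until you feel the dial catch, and never wrench it once it has. Then draw the orange-handled bolt fully back towards the front of the box, out of the brass staple, let go, and leave the other kitchen things standing where they are.

Things in the scene. Friction and masses are not known exactly. Their poses are not given: they have to be found in the camera images.
- lockbox: Blue steel box, 220 (x) by 340 (y) by 100 mm high, fixed; origin at the centre of its underside. Its front (-x) roughly faces the robot. Its top: front half (x -108 to 0 mm) a black lock deck 100 mm above the table, rear half a grey lid, top at 104 mm. Dial axes stand at x -55 mm, y +95 mm (left) and y -95 mm (right); the bolt lies along x at y 0.
- dial_left (a joint): Angle (rad) of the left number dial: 0 with the pointer on 0, growing clockwise seen from above, 0.628 rad a number, range 0 to 6.1; friction about 0.06 Nm. Starts 0.45 to 1.0 rad below 3 (1.885 rad), so it is turned clockwise (value growing). Its catch drops not at the mark but 0.08 to 0.40 rad further on the same way, each time elsewhere: it can only be felt.
- dial_right (a joint): Angle (rad) of the right number dial: 0 with the pointer on 0, growing clockwise seen from above, 0.628 rad a number, range 0 to 6.1; friction about 0.06 Nm. Starts 0.45 to 1.0 rad above 7 (4.398 rad), so it is turned anticlockwise (value falling). Its catch drops not at the mark but 0.08 to 0.40 rad further on the same way, each time elsewhere: it can only be felt.
- dial_left_grip (a point): Grip of the left dial, on its upright axis, 132 mm above the table: a white bar 46 mm long (point's x), 22 mm wide (y), from 110 to 142 mm above the table, on a steel disc of 50 mm diameter. The red pointer is on the bar's -x end. Numbers 0 to 9 ring it clockwise, white on black, 0 (red tick) at the robot side of the box. The point turns with the dial.
- dial_right_grip (a point): Grip of the right dial, on its upright axis, 132 mm above the table: a white bar 46 mm long (point's x), 22 mm wide (y), from 110 to 142 mm above the table, on a steel disc of 50 mm diameter. The red pointer is on the bar's -x end. Numbers 0 to 9 ring it clockwise, white on black, 0 (red tick) at the robot side of the box. The point turns with the dial.
- gate_left: Gate disc hidden under the left dial and fast to it, origin on the dial's axis at deck height (100 mm). When its gap reaches the sprung catch (18 mm off the axis) that drops in and the dial stops dead, with 0.03 to 0.05 rad of play each way, and can turn neither on nor back. Over 9 N at the gate (0.16 Nm beyond the friction) strains the lock. Nothing else touches it.
- gate_right: Gate disc hidden under the right dial and fast to it, origin on the dial's axis at deck height (100 mm). When its gap reaches the sprung catch (18 mm off the axis) that drops in and the dial stops dead, with 0.03 to 0.05 rad of play each way, and can turn neither on nor back. Over 9 N at the gate (0.16 Nm beyond the friction) strains the lock. Nothing else touches it.
- bolt (a joint): Travel (m) of the bolt: 0 = closed, through the staple on the lid; 0.040 = fully drawn towards the front (-x of the box), its hard end stop. About 3 N of friction. Until both dials have caught it is blocked after about 2 mm.
- bolt_grip (a point): Grip point on the orange handle of the bolt: upright post 14 by 14 mm from 113 to 140 mm above the table, on a flat steel bar 14 mm wide; the point is on its axis, 131 mm up. Axes as the box's. The brass staple, 30 mm wide, 20 mm above the deck, stands 50 mm behind the handle (+x of the box) when closed.
- bolt_bar: Cross bar hidden in the box, fast to the bolt, that the two catches block until both dials have caught; origin at deck height (100 mm) on the bolt's line. Nothing else touches it. More than 15 N on it strains the lock.
- tablet_tin: Green tin of tablets, 48 mm diameter, 50 mm high, loose on the left of the box's lid; origin at the centre of its underside. A bystander.
- egg_cup: White cup, 48 mm diameter, 45 mm high, loose on the right of the lid; origin at the centre of its underside. A bystander.
- tumbler_a: Clear tumbler, 68 mm diameter, 90 mm high, loose on the table to the left; origin at its underside. A bystander.
- tumbler_b: Green tumbler, 68 mm diameter, 90 mm high, loose on the table to the right, nearer the robot; origin at its underside. A bystander.
- soap: Green soap bottle, 64 mm diameter, 190 mm high, loose on the table to the left; origin at its underside. A bystander.
- dish_brush: Dish brush lying on the table to the right. A bystander.

How it is judged:
On the way:
1. both dials turned past their numbers into their catches, the bolt still in the staple (value of joint dial_left between 1.895 and 2.385 rad and value of joint dial_right between 3.898 and 4.388 rad and value of joint bolt below 0.015 m), for 0.2 s.
At the end, for the whole second after the job is handed in: The bolt is drawn at least 36 mm of its 40 mm and at rest, the left dial stands caught 0.01 to 0.50 rad past 3 (clockwise) and the right dial 0.01 to 0.50 rad past 7 (anticlockwise), and each bystander is within 30 mm of where it was, with the tin, cup, tumblers and bottle upright (value of joint bolt above 0.036 m and velocity of joint bolt below 0.005 m/s and value of joint dial_left between 1.895 and 2.385 rad and value of joint dial_right between 3.898 and 4.388 rad and distance of each of tablet_tin, egg_cup, tumbler_a, tumbler_b, soap, dish_brush from where it was at the start of the episode below 0.03 m and angle between each of tablet_tin, egg_cup, tumbler_a, tumbler_b, soap's own z axis and vertical below 0.3 rad); the robot touches nothing.
It fails at once if the left dial wrenched against its catch: more than 9 N at its gate (contact force between gate_left and anything else above 9 N).
It fails at once if the right dial wrenched against its catch: more than 9 N at its gate (contact force between gate_right and anything else above 9 N).
It fails at once if the bolt forced against the catches with more than 15 N (contact force between bolt_bar and anything else above 15 N).
It fails at once if a bystander knocked more than 30 mm from its place (distance of any of tablet_tin, egg_cup, tumbler_a, tumbler_b, soap, dish_brush from where it was at the start of the episode above 0.03 m).
It also fails if it takes over 72 s, if anything falls off the work surface, if the arm or the gripper's body presses on something with over 40 N, if the wrist force passes 120 N, or if a joint passes its speed limit or range.

### The arm

A 6-joint arm with a two-finger parallel gripper is mounted at the origin on the work surface. World frame = base frame: x ahead of the robot, y to its left, z up, the work surface at z = 0. Lengths are in m, angles in rad, forces in N, time in s.
With the tool pointing down it reaches from about 0.2 to 0.875 m from the base axis. Payload 3.4 kg.
Tool frame: the origin (TCP) lies between the finger pads; the fingertips stand 25 mm ahead of it and the grasp point (between the pads) lies 6 mm ahead of it (r.nose_length is the z of the fingertips in the tool frame, in m); z points along the fingers, x is the direction in which the jaws open and shut, and the axes are right-handed (so a half turn about z gives the same grasp; the last joint's range is limited). The gripper opens to 94 mm and grips with 3 to 60 N. Pads are 16 mm wide; open, the fingers measure 119 mm over their backs; the gripper's body (75 mm by 177 mm) begins 78 mm behind the grasp point.
Start: joints at [-1.369, 0.276, 1.505, -0, 1.361, -0.121], TCP at [0.182, -0.545, 0.23] pointing down, gripper open.
Joint ranges: [-2.89, 2.89], [-0.75, 2.08], [0.22, 2.7], [-1.18, 4.32], [0.11, 2.71], [-2.7, 2.7]. Speed limits (rad/s): [2.57, 2.57, 3.14, 3.14, 3.14, 3.14].

### API

Orientations are given as a unit quaternion [w, x, y, z].
In Python, from plant import r, gripper_to, inverse_kinematics, vision, models, telemetry gives the robot as it stands. Calls block until the motion is done:
- r.move_to(position, orientation): joint-space move of the TCP to a pose.
- r.move_l(position, rot=None, vel=0.15, guard=None): straight line of the TCP; rot=None keeps the orientation; vel is the mean speed in m/s. With guard (N) it stops when the force on the tool has changed by that much, and returns True; else False.
- r.movej(angles): joint-space move.
- gripper_to(opening, f_grip=None): finger opening in m; f_grip is the grip in N (None keeps the last); returns when the fingers have stopped.
- r.hold(seconds).
- inverse_kinematics(position, orientation): joint angles nearest the present ones, or None.
- vision.snapshot(name): name is "scene" or "top" or "wrist"; returns the picture (420x560x3 uint8, red, green, blue); there is no depth.
- vision.get_calibration(name): a dict with "fx", "fy", "cx", "cy" (pixels), "position" and "orientation" of the camera in the world. Camera axes: x right, y down, z forward; pixel columns grow to the right and rows downward; lengths in m; the calibration is good to about 2 mm. A picture is of the moment at which its call begins: read the wrist's pose just before it. get_calibration takes no time and is no camera call; for the wrist camera it gives the pose at the moment of the call.
A pose or a line that the arm cannot do raises r.PlanningError and nothing moves.
- r.sign_off(): hands the job in, once; it reports no verdict.
Trained networks look in the newest picture that a camera, given by its name, has taken for a name from the list of things; names that differ only in an ending like _2 or _b are one class to them, and where a whole thing is asked for, a point or a joint stands for the part that bears it (a point fixed in the world has none). Each returns a list of dicts, best first, with "score" (0 to 1); they miss things now and then, are a little off and sometimes report something else, mostly with a low value. They report only what shows in the picture. A call takes as long as a camera call.
- models.boxes_of(thing, camera): "at" ([x, y, z] in m, in world coordinates, good to about 4 mm: the middle of the surface that is visible of it).
- models.regions_of(thing, camera): "pixels" (420x560 bool, what is visible of it).
- models.mark_of(thing, camera): "at" ([x, y, z] in m, in world coordinates, good to about 4 mm: a listed point, or the origin of a listed thing).
Readings, each from a call of its own:
- telemetry.current_t(): time.
- telemetry.current_joints(): joint angles.
- telemetry.current_dq(): joint speeds.
- telemetry.current_joint_efforts(): joint torques, N m.
- telemetry.current_ee_pos(): TCP position.
- telemetry.current_tool_rot(): TCP orientation.
- telemetry.current_wrist_force(): force on the tool from outside, world axes, zero at the start.
- telemetry.current_torque(): the same for the moment, N m.
- telemetry.current_opening(): finger opening in m.
Only numpy, scipy, OpenCV 4.12 (cv2) and the standard library are available. Lean on these libraries where they do the work, as an engineer would, in place of code of your own. Each camera call takes 0.05 s, during which the arm holds its last target.

## Working session

There is one attempt and no reset: what is moved stays moved. The work goes in short steps, each a Python script; the robot and the scene stay as the last script left them, time stands still between calls to the robot, and variables do not carry over. Pictures are saved under pics/ and viewed, and the job is handed in when it is done.

```bash
ls; mkdir -p pics; python3 - <<'E'
from plant import r, gripper_to, inverse_kinematics, vision, models, telemetry as t
import cv2
print(t.current_t())
for c in ["scene","top"]:
    im=vision.snapshot(c); cv2.imwrite(f"pics/{c}0.png",im[:,:,::-1])
    k=vision.get_calibration(c); print(c,k)
    for n in ["lockbox","dial_left_grip","dial_right_grip","bolt_grip"]:
        print(n,[(x['score'],x['at']) for x in models.mark_of(n,c)][:3])
for n in ["tablet_tin","egg_cup","soap","tumbler_a","tumbler_b"]:
    print(n,[(x['score'],x['at']) for x in models.mark_of(n,"top")][:3])
print(t.current_t(),t.current_ee_pos(),t.current_tool_rot())
E
```

```text
pics
0.0
scene {'fx': 379.692860317777, 'fy': 379.692860317777, 'cx': 281.385203654018, 'cy': 215.16433333038643, 'position': array([0.81765344, 0.40817982, 0.94228996]), 'orientation': array([-0.07934282,  0.30823531,  0.9148077 , -0.24864149])}
lockbox [(0.96, [0.5343, 0.1, 0.0017])]
dial_left_grip [(0.68, [0.4593, 0.1766, 0.1342])]
dial_right_grip [(0.61, [0.5065, -0.0022, 0.1296])]
bolt_grip [(0.52, [0.5037, 0.0966, 0.1322])]
top {'fx': 546.4116355545788, 'fy': 546.4116355545788, 'cx': 278.787244739177, 'cy': 207.33360703813074, 'position': array([ 0.44022426, -0.01472379,  1.69731587]), 'orientation': array([-0.01976463,  0.71060715, -0.70326202,  0.00832871])}
lockbox [(0.71, [0.5357, 0.098, 0.0012])]
dial_left_grip [(0.77, [0.4585, 0.1811, 0.1317]), (0.35, [0.3418, -0.4481, -0.0008])]
dial_right_grip [(0.76, [0.5082, -0.0079, 0.1357])]
bolt_grip [(0.59, [0.5084, 0.0933, 0.1336])]
tablet_tin [(0.8, [0.5897, 0.1858, 0.1048])]
egg_cup [(0.68, [0.6317, 0.0138, 0.1049])]
soap [(0.78, [0.5482, 0.4574, 0.0045])]
tumbler_a [(0.96, [0.3923, 0.4185, -0.0023]), (0.66, [0.3413, -0.4519, -0.0022])]
tumbler_b [(0.96, [0.3923, 0.4185, -0.0023]), (0.66, [0.3413, -0.4519, -0.0022])]
0.75 [ 0.18241271 -0.54534372  0.23051078] [ 6.27090792e-05  8.11556013e-01 -5.84274620e-01  5.26569172e-05]
```

View pics/top0.png

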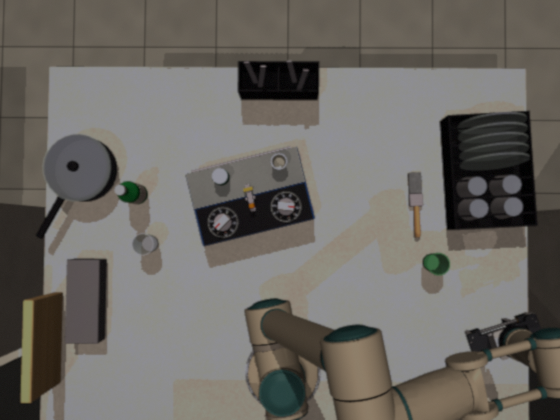

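View pics/scene0.png

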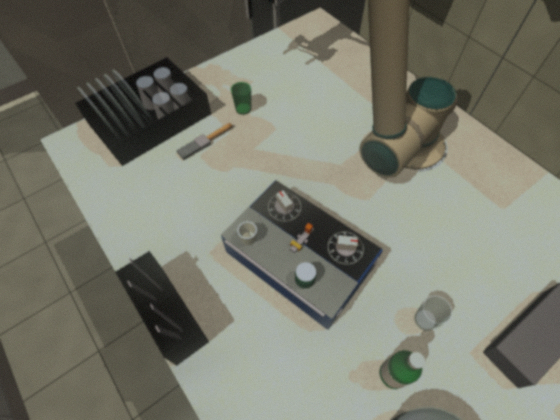

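The top view shows the box at about (250,195) px, yawed about 14°. The nets agree with each other: the dials are 190 mm apart and the bolt lies midway. The left pointer is lower right of its dial and the right pointer faces right. Next I'll look closer with the wrist camera.

```bash
cat > h.py <<'E'
from plant import r, gripper_to, inverse_kinematics, vision, models, telemetry as t
import numpy as np, cv2
from scipy.spatial.transform import Rotation as R
def q(psi):
    c,s=np.cos(psi),np.sin(psi)
    M=np.array([[c,s,0],[s,-c,0],[0,0,-1.]])
    a=R.from_matrix(M).as_quat(); return [a[3],a[0],a[1],a[2]]
def rm(o): return R.from_quat([o[1],o[2],o[3],o[0]]).as_matrix()
def proj(k,P):
    p=(np.asarray(P)-k['position'])@rm(k['orientation'])
    return np.array([k['fx']*p[...,0]/p[...,2]+k['cx'],k['fy']*p[...,1]/p[...,2]+k['cy']]).T
def unproj(k,uv,z):
    uv=np.atleast_2d(uv).astype(float)
    d=np.stack([(uv[:,0]-k['cx'])/k['fx'],(uv[:,1]-k['cy'])/k['fy'],np.ones(len(uv))],1)@rm(k['orientation']).T
    return k['position']+d*((z-k['position'][2])/d[:,2])[:,None]
def psi_now():
    M=rm(t.current_tool_rot()); return np.arctan2(M[1,0],M[0,0])
E
python3 - <<'E'
from h import *
k=vision.get_calibration("wrist"); M=rm(t.current_tool_rot())
print("cam in tool",(k['position']-t.current_ee_pos())@M, "\n", (M.T@rm(k['orientation'])).round(2), k['fx'])
print("psi",psi_now())
yaw=0.255
for psi in np.arange(-np.pi,np.pi,0.5):
    j=inverse_kinematics([0.459,0.179,0.14],q(psi)); j2=inverse_kinematics([0.507,-0.005,0.14],q(psi))
    print(round(psi,2),None if j is None else np.round(j,2),None if j2 is None else np.round(j2,2))
E
```

```text
cam in tool [ 0.00079225 -0.08115094 -0.15318436] 
 [[ 1.   -0.    0.  ]
 [ 0.    0.96  0.28]
 [-0.   -0.28  0.96]] 315.40669397447067
psi -1.2479719138922016
-3.14 None None
-2.64 None [-0.15  0.24  1.79 -0.    1.11  2.49]
-2.14 [ 0.23  0.22  1.82 -0.    1.1   2.37] [-0.15  0.24  1.79 -0.    1.11  1.99]
-1.64 [ 0.23  0.22  1.82 -0.    1.1   1.87] [-0.15  0.24  1.79 -0.    1.11  1.49]
-1.14 [ 0.23  0.22  1.82 -0.    1.1   1.37] [-0.15  0.24  1.79 -0.    1.11  0.99]
-0.64 [ 0.23  0.22  1.82 -0.    1.1   0.87] [-0.15  0.24  1.79 -0.    1.11  0.49]
-0.14 [ 0.23  0.22  1.82 -0.    1.1   0.37] [-0.15  0.24  1.79 -0.    1.11 -0.01]
0.36 [ 0.23  0.22  1.82 -0.    1.1  -0.13] [-0.15  0.24  1.79 -0.    1.11 -0.51]
0.86 [ 0.23  0.22  1.82 -0.    1.1  -0.63] [-0.15  0.24  1.79 -0.    1.11 -1.01]
1.36 [ 0.23  0.22  1.82 -0.    1.1  -1.13] [-0.15  0.24  1.79 -0.    1.11 -1.51]
1.86 [ 0.23  0.22  1.82 -0.    1.1  -1.63] [-0.15  0.24  1.79 -0.    1.11 -2.01]
2.36 [ 0.23  0.22  1.82 -0.    1.1  -2.13] [-0.15  0.24  1.79 -0.    1.11 -2.51]
2.86 [ 0.23  0.22  1.82 -0.    1.1  -2.63] None
```

```bash
python3 - <<'E'
from h import *
r.move_to([0.473,0.085,0.26],q(0.255+np.pi/2)); r.hold(0.3)
k=vision.get_calibration("wrist"); im=vision.snapshot("wrist")
cv2.imwrite("pics/w1.png",im[:,:,::-1]); np.save("w1.npy",[im,k],allow_pickle=True) if 0 else None
import pickle; pickle.dump((im,k),open("w1.pkl","wb"))
for n in ["lockbox","dial_left_grip","dial_right_grip","bolt_grip","tablet_tin","egg_cup"]:
    m=models.mark_of(n,"wrist"); print(n,[(x['score'],x['at'],proj(k,x['at']).round()) for x in m][:3])
# crops for viewing: rectify deck plane at z=.142 per dial
print(t.current_t(),t.current_ee_pos(),psi_now())
E
```

```text
lockbox [(0.7, [0.5347, 0.1009, 0.0014], array([284., 224.]))]
dial_left_grip [(0.58, [0.4641, 0.1794, 0.1312], array([384., 221.])), (0.36, [0.6339, 0.0165, 0.1016], array([191., 315.]))]
dial_right_grip [(0.68, [0.507, -0.007, 0.1312], array([181., 215.]))]
bolt_grip [(0.87, [0.5082, 0.094, 0.1328], array([284., 242.]))]
tablet_tin [(0.62, [0.591, 0.1824, 0.1009], array([341., 314.]))]
egg_cup [(0.55, [0.6324, 0.0156, 0.1025], array([190., 314.]))]
3.8667 [0.47299251 0.08500161 0.25999631] 1.8257890124105745
```

View pics/w1.png

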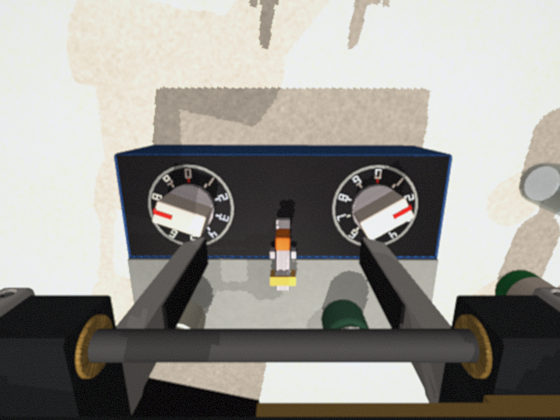

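The wrist picture shows the box front at the top. The left dial is at (384,212) with its pointer near 2. The right dial is at (188,208) with its pointer just past 8. The bolt handle is at (283,240). Now I'll measure both bars on rectified tops.

```bash
python3 - <<'E'
from h import *
import pickle
im,k=pickle.load(open("w1.pkl","rb"))
out=[]
for n,c in [("L",(0.461,0.179)),("R",(0.507,-0.006))]:
    S=300; g=0.0002*2/1.5
    H=0.142
    # image: box-agnostic, world x up, y left, scale g m/px
    v,u=np.mgrid[0:S,0:S]
    P=np.stack([c[0]-(v-S/2)*g, c[1]-(u-S/2)*g, np.full(u.shape,H)],-1).reshape(-1,3)
    m=proj(k,P).reshape(S,S,2).astype(np.float32)
    w=cv2.remap(im,m[...,0],m[...,1],cv2.INTER_LINEAR)
    out.append(w[:,:,::-1].copy())
    hsv=cv2.cvtColor(w,cv2.COLOR_RGB2HSV)
    wh=((hsv[...,2]>170)&(hsv[...,1]<60)) | ((hsv[...,0]<8)|(hsv[...,0]>172))&(hsv[...,1]>120)&(hsv[...,2]>120)
    rr=(np.hypot(u-S/2,v-S/2)<0.032/g)
    mk=cv2.morphologyEx((wh&rr).astype(np.uint8),cv2.MORPH_OPEN,np.ones((9,9)))
    cs,_=cv2.findContours(mk,cv2.RETR_EXTERNAL,cv2.CHAIN_APPROX_NONE)
    b=max(cs,key=cv2.contourArea); rc=cv2.minAreaRect(b)
    box=cv2.boxPoints(rc)
    cv2.polylines(out[-1],[box.astype(int)],True,(0,255,0),1)
    ctr=(c[0]-(rc[0][1]-S/2)*g, c[1]-(rc[0][0]-S/2)*g)
    red=((hsv[...,0]<8)|(hsv[...,0]>172))&(hsv[...,1]>120)&(hsv[...,2]>100)&rr
    e0=box[1]-box[0]; e1=box[2]-box[1]; e=e0 if np.hypot(*e0)>np.hypot(*e1) else e1
    ang=np.arctan2(-e[0],-e[1])
    rv,ru=np.nonzero(red); pr=np.arctan2(-(ru.mean()-rc[0][0]),-(rv.mean()-rc[0][1]))
    print(n,"ctr",np.round(ctr,4),"size mm",np.round(np.array(rc[1])*g*1e3,1),"bar world ang",ang, "red dir",pr)
cv2.imwrite("pics/rect1.png",np.hstack(out))
E
```

```text
L ctr [0.46   0.1776] size mm [23.2 47. ] bar world ang -0.7672184 red dir 2.3821647772296624
R ctr [ 0.5076 -0.0058] size mm [45.8 23. ] bar world ang -1.6532537 red dir -1.6901023386296343
```

View pics/rect1.png

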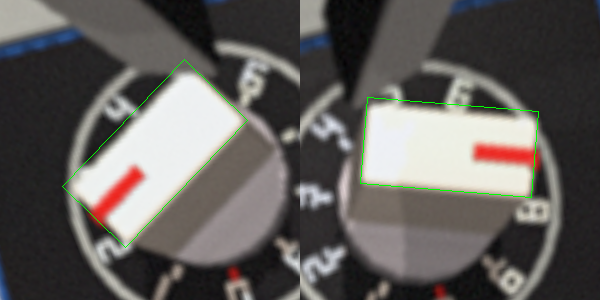

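Measurements match the given sizes: the bars are 47×23 mm and the dials 189.5 mm apart, with yaw 0.254. The left dial is at about 1.02 rad (0.86 below 3) and the right at about 5.05 (0.65 above 7). I'll grip the left dial lightly. At 8 N on 16 mm pads, the bar would twist free at about 0.13 Nm, which is below the limit.

```bash
cat >> h.py <<'E'
def turn(sign,n,step,lim,base):
    """rotate joint 6 by sign*step n times; stop if |effort6 - base| > lim"""
    j=np.array(t.current_joints(),float); rec=[]; tgt=j.copy()
    for i in range(n):
        tgt[5]+=sign*step; r.movej(list(tgt))
        e=t.current_joint_efforts()[5]; m=t.current_torque(); a=t.current_joints()[5]
        rec.append((round(a-j[5],3),round(e,3),round(m[2],3),round(t.current_opening()*1e3,2),round(t.current_t(),2)))
        if abs(m[2]-base)>lim: print("LIMIT"); break
    print(*rec,sep="\n"); return rec
E
python3 - <<'E'
from h import *
gripper_to(0.05,8)
p=[0.460,0.1776]
psi=2.376-np.pi/2
r.move_to([*p,0.19],q(psi))
print(r.move_l([*p,0.1405],vel=0.08,guard=6), t.current_ee_pos())
r.hold(0.2); print("pre",t.current_torque(),t.current_joint_efforts()[5],t.current_wrist_force())
gripper_to(0.0,8); r.hold(0.2)
print("grip",t.current_torque(),t.current_joint_efforts()[5],t.current_opening(),t.current_wrist_force(),t.current_t())
b=t.current_torque()[2]
turn(+1,5,0.02,0.12,b)
E
```

```text
False [0.46038495 0.17764124 0.14077982]
pre [-0.05129718 -0.11339589 -0.02865573] -9.65781123341003e-05 [ 0.20123359 -0.37965142 -0.58778574]
grip [ 0.40887084 -0.40677256  0.00152792] -0.00754791428335011 0.021987753849031927 [1.89118682 3.1074402  0.24465771] 7.525
(np.float64(0.02), np.float64(-0.042), np.float64(-0.061), 22.05, 7.78)
(np.float64(0.04), np.float64(-0.044), np.float64(-0.058), 21.92, 8.03)
(np.float64(0.06), np.float64(-0.044), np.float64(-0.05), 22.04, 8.28)
(np.float64(0.08), np.float64(-0.044), np.float64(-0.051), 22.06, 8.53)
(np.float64(0.1), np.float64(-0.044), np.float64(-0.04), 21.65, 8.78)
```

Effort of joint 6 is a clean signal, with friction plateauing at about 0.044. I'll turn quickly up to just before the mark and then feel for the catch.

```bash
sed -i 's/abs(m\[2\]-base)>lim/abs(e)>lim/' h.py; python3 - <<'E'
from h import *
turn(+1,14,0.05,0.085,0)
turn(+1,28,0.02,0.075,0)
E
```

```text
(np.float64(0.049), np.float64(-0.015), np.float64(-0.07), 21.92, 9.03)
(np.float64(0.098), np.float64(-0.018), np.float64(-0.068), 21.82, 9.28)
(np.float64(0.148), np.float64(-0.02), np.float64(-0.064), 22.05, 9.53)
(np.float64(0.198), np.float64(-0.02), np.float64(-0.079), 21.97, 9.78)
(np.float64(0.248), np.float64(-0.019), np.float64(-0.011), 22.01, 10.03)
(np.float64(0.298), np.float64(-0.019), np.float64(-0.062), 22.21, 10.28)
(np.float64(0.348), np.float64(-0.018), np.float64(-0.076), 21.91, 10.53)
(np.float64(0.398), np.float64(-0.018), np.float64(-0.04), 21.87, 10.78)
(np.float64(0.448), np.float64(-0.017), np.float64(-0.1), 21.82, 11.03)
(np.float64(0.498), np.float64(-0.017), np.float64(-0.008), 21.43, 11.28)
(np.float64(0.548), np.float64(-0.016), np.float64(-0.067), 22.09, 11.53)
(np.float64(0.598), np.float64(-0.028), np.float64(-0.113), 21.75, 11.78)
(np.float64(0.648), np.float64(-0.029), np.float64(-0.039), 21.88, 12.03)
(np.float64(0.698), np.float64(-0.029), np.float64(-0.069), 22.13, 12.28)
LIMIT
(np.float64(0.019), np.float64(-0.01), np.float64(-0.024), 21.78, 12
[... 814 characters left out ...]
26), np.float64(-0.055), np.float64(-0.034), 21.92, 15.53)
(np.float64(0.28), np.float64(-0.043), np.float64(-0.089), 21.62, 15.78)
(np.float64(0.3), np.float64(-0.04), np.float64(-0.019), 21.75, 16.02)
(np.float64(0.32), np.float64(-0.04), np.float64(0.003), 21.73, 16.27)
(np.float64(0.34), np.float64(-0.04), np.float64(-0.032), 22.23, 16.52)
(np.float64(0.36), np.float64(-0.024), np.float64(-0.049), 21.94, 16.77)
(np.float64(0.38), np.float64(-0.001), np.float64(0.002), 21.78, 17.02)
(np.float64(0.4), np.float64(0.027), np.float64(0.013), 21.78, 17.27)
(np.float64(0.42), np.float64(0.061), np.float64(0.04), 21.86, 17.52)
(np.float64(0.44), np.float64(0.098), np.float64(0.106), 22.2, 17.77)
```

Effort ramped from -0.04 to +0.098, with moment following, at about 1.18 rad of turn (dial about 2.2). That looks like the catch. To confirm it, I'll back off gently, because a caught dial blocks both ways.

```bash
python3 - <<'E'
from h import *
turn(-1,11,0.02,0.13,0)
E
```

```text
(np.float64(-0.02), np.float64(0.115), np.float64(0.188), 21.95, 18.02)
(np.float64(-0.04), np.float64(0.097), np.float64(0.038), 21.84, 18.27)
(np.float64(-0.06), np.float64(0.081), np.float64(0.134), 22.1, 18.52)
(np.float64(-0.08), np.float64(0.063), np.float64(0.101), 21.94, 18.77)
(np.float64(-0.1), np.float64(0.049), np.float64(0.125), 21.88, 19.02)
(np.float64(-0.12), np.float64(0.049), np.float64(0.103), 22.02, 19.27)
(np.float64(-0.14), np.float64(0.048), np.float64(0.024), 21.75, 19.52)
(np.float64(-0.16), np.float64(0.044), np.float64(-0.008), 21.85, 19.77)
(np.float64(-0.18), np.float64(0.027), np.float64(0.001), 22.16, 20.02)
(np.float64(-0.2), np.float64(0.007), np.float64(-0.016), 21.93, 20.27)
(np.float64(-0.22), np.float64(-0.023), np.float64(0.011), 22.11, 20.52)
```

It is blocked both ways with about 0.1 rad between the stops, so the left dial has caught. I'll unload it, release, and do the right dial.

```bash
python3 - <<'E'
from h import *
turn(+1,4,0.02,0.12,0)
gripper_to(0.05,8); p=t.current_ee_pos(); r.move_l([p[0],p[1],0.19],vel=0.15)
p=[0.5076,-0.0058]; psi=-1.655+np.pi/2
r.move_to([*p,0.19],q(psi))
im=vision.snapshot("top"); cv2.imwrite("pics/top2.png",im[:,:,::-1])
print(r.move_l([*p,0.1405],vel=0.08,guard=6), t.current_ee_pos())
gripper_to(0.0,8); r.hold(0.1); print(t.current_opening(),t.current_joint_efforts()[5],t.current_t())
turn(-1,13,0.05,0.085,0)
E
```

```text
(np.float64(0.02), np.float64(-0.08), np.float64(-0.147), 21.98, 20.77)
(np.float64(0.04), np.float64(-0.064), np.float64(-0.083), 21.95, 21.02)
(np.float64(0.06), np.float64(-0.048), np.float64(-0.114), 22.18, 21.27)
(np.float64(0.08), np.float64(-0.045), np.float64(-0.069), 21.79, 21.52)
False [ 0.50792608 -0.00565232  0.14078469]
0.021825205345389995 -0.04588477313518524 24.8833
(np.float64(-0.049), np.float64(-0.004), np.float64(-0.001), 22.28, 25.13)
(np.float64(-0.098), np.float64(0.018), np.float64(0.075), 22.1, 25.38)
(np.float64(-0.148), np.float64(0.02), np.float64(0.001), 21.88, 25.63)
(np.float64(-0.198), np.float64(0.021), np.float64(0.035), 22.02, 25.88)
(np.float64(-0.248), np.float64(0.022), np.float64(0.061), 22.2, 26.13)
(np.float64(-0.298), np.float64(0.022), np.float64(0.049), 22.11, 26.38)
(np.float64(-0.348), np.float64(0.022), np.float64(0.091), 21.93, 26.63)
(np.float64(-0.398), np.float64(0.02), np.float64(0.135), 22.32, 26.88)
(np.float64(-0.448), np.float64(0.02), np.float64(0.06), 21.9, 27.13)
(np.float64(-0.498), np.float64(0.02), np.float64(0.039), 22.27, 27.38)
(np.float64(-0.548), np.float64(0.02), np.float64(0.034), 22.06, 27.63)
(np.float64(-0.598), np.float64(0.02), np.float64(0.107), 21.61, 27.88)
(np.float64(-0.648), np.float64(0.02), np.float64(0.074), 21.74, 28.13)
```

```bash
python3 - <<'E'
from h import *
turn(-1,26,0.02,0.075,0)
E
```

```text
LIMIT
(np.float64(-0.019), np.float64(-0.029), np.float64(-0.03), 21.84, 28.38)
(np.float64(-0.039), np.float64(-0.015), np.float64(-0.008), 21.85, 28.63)
(np.float64(-0.06), np.float64(-0.012), np.float64(0.019), 22.08, 28.88)
(np.float64(-0.08), np.float64(-0.01), np.float64(0.022), 21.66, 29.13)
(np.float64(-0.1), np.float64(-0.009), np.float64(0.05), 22.11, 29.38)
(np.float64(-0.12), np.float64(-0.006), np.float64(0.051), 22.1, 29.63)
(np.float64(-0.14), np.float64(-0.002), np.float64(0.046), 21.99, 29.88)
(np.float64(-0.16), np.float64(0.017), np.float64(0.022), 22.06, 30.13)
(np.float64(-0.18), np.float64(0.028), np.float64(0.033), 21.95, 30.38)
(np.float64(-0.2), np.float64(0.019), np.float64(0.058), 21.89, 30.63)
(np.float64(-0.22), np.float64(0.003), np.float64(-0.032), 22.13, 30.88)
(np.float64(-0.24), np.float64(-0.006), np.float64(0.021), 21.82, 31.13)
(np.float64(-0.26), np.float64(-0.006), np.float64(-0.037), 21.84, 31.38)
(np.float64(-0.28), np.float64(-0.006), np.float64(-0.047), 22.18, 31.63)
(np.float64(-0.3), np.float64(-0.021), np.float64(-0.013), 21.66, 31.88)
(np.float64(-0.32), np.float64(-0.045), np.float64(-0.022), 21.99, 32.13)
(np.float64(-0.34), np.float64(-0.069), np.float64(-0.065), 22.17, 32.38)
(np.float64(-0.36), np.float64(-0.092), np.float64(-0.051), 21.9, 32.63)
```

Same signature: catch bump at about 0.82 rad of turn, ramp from about 0.95. I'll check the block in the reverse direction.

```bash
python3 - <<'E'
from h import *
turn(+1,12,0.02,0.13,0)
E
```

```text
(np.float64(0.02), np.float64(-0.049), np.float64(-0.021), 22.08, 32.88)
(np.float64(0.04), np.float64(-0.038), np.float64(-0.079), 21.74, 33.13)
(np.float64(0.06), np.float64(-0.031), np.float64(-0.053), 21.69, 33.38)
(np.float64(0.08), np.float64(-0.028), np.float64(-0.031), 22.06, 33.63)
(np.float64(0.1), np.float64(-0.028), np.float64(-0.036), 21.61, 33.88)
(np.float64(0.12), np.float64(-0.028), np.float64(-0.056), 21.98, 34.13)
(np.float64(0.14), np.float64(-0.023), np.float64(-0.023), 21.97, 34.38)
(np.float64(0.16), np.float64(-0.011), np.float64(-0.075), 21.85, 34.63)
(np.float64(0.18), np.float64(0.003), np.float64(-0.039), 22.23, 34.88)
(np.float64(0.2), np.float64(0.017), np.float64(-0.003), 22.17, 35.13)
(np.float64(0.22), np.float64(0.038), np.float64(0.031), 21.96, 35.38)
(np.float64(0.24), np.float64(0.069), np.float64(0.069), 21.94, 35.63)
```

```bash
python3 - <<'E'
from h import *
turn(-1,5,0.02,0.13,0)
gripper_to(0.05,8); p=t.current_ee_pos(); r.move_l([p[0],p[1],0.19],vel=0.15)
r.move_to([0.473,0.085,0.25],q(0.254+np.pi/2)); 
k=vision.get_calibration("wrist"); im=vision.snapshot("wrist")
cv2.imwrite("pics/w2.png",im[:,:,::-1])
import pickle; pickle.dump((im,k),open("w2.pkl","wb"))
for n in ["bolt_grip"]:
    m=models.mark_of(n,"wrist"); print(n,[(x['score'],x['at']) for x in m][:3])
c=(0.508,0.094); S=300; g=0.0002; o=[]
for c in [(0.460,0.1776),(0.5076,-0.0058),(0.508,0.094)]:
    v,u=np.mgrid[0:S,0:S]
    P=np.stack([c[0]-(v-S/2)*g*1.3, c[1]-(u-S/2)*g*1.3, np.full(u.shape,.141)],-1).reshape(-1,3)
    m=proj(k,P).reshape(S,S,2).astype(np.float32)
    w=cv2.remap(im,m[...,0],m[...,1],cv2.INTER_LINEAR)[:,:,::-1].copy()
    cv2.circle(w,(150,150),3,(0,255,0),-1); o.append(w)
cv2.imwrite("pics/rect2.png",np.hstack(o)[:,:]); print(t.current_t())
E
python3 -c "
import cv2;i=cv2.imread('pics/rect2.png');cv2.imwrite('pics/rect2s.png',cv2.resize(i,(798,266)))"
```

```text
(np.float64(-0.02), np.float64(0.123), np.float64(0.133), 22.0, 35.88)
(np.float64(-0.04), np.float64(0.106), np.float64(0.124), 21.56, 36.13)
(np.float64(-0.06), np.float64(0.086), np.float64(0.121), 21.98, 36.38)
(np.float64(-0.08), np.float64(0.064), np.float64(0.101), 22.18, 36.63)
(np.float64(-0.1), np.float64(0.042), np.float64(0.062), 21.92, 36.88)
bolt_grip [(0.75, [0.5067, 0.0927, 0.131])]
38.9167
```

View pics/rect2s.png

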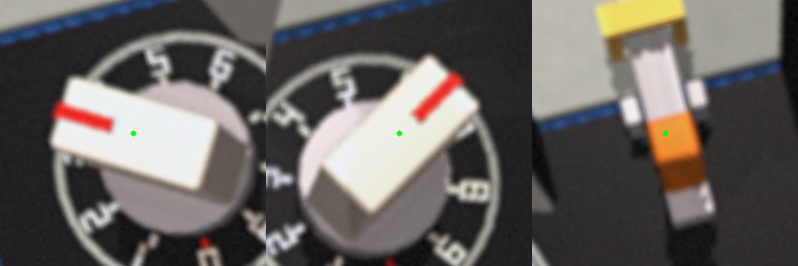

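View pics/w2.png

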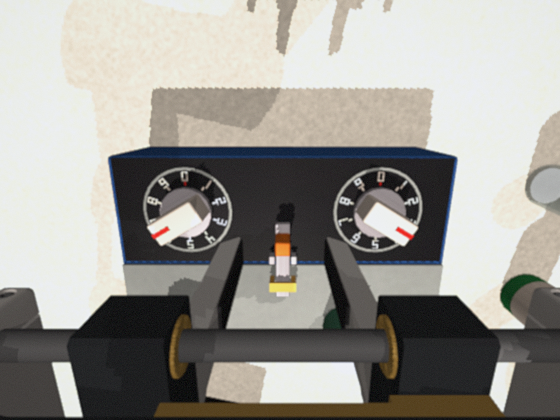

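The pointers now read about 2.11 (left) and about 4.2 (right), both past their marks and in band. The bolt handle top is centred at about (673,137) in the strip, which is (0.507, 0.092) and on the box's centre line. Now I'll grip it above the guides and draw with a guard.

```bash
python3 - <<'E'
from h import *
p=np.array([0.507,0.0918]); d=-np.array([np.cos(.254),np.sin(.254)])
o=q(0.254+np.pi/2)
r.move_to([*p,0.19],o)
print(r.move_l([*p,0.146],vel=0.06,guard=6), t.current_ee_pos())
gripper_to(0.0,14); r.hold(0.2); print(t.current_opening(),t.current_wrist_force(),t.current_t())
s=t.current_ee_pos()
for L in (0.008,0.025,0.041):
    g=r.move_l([*(p+d*L),0.146],vel=0.02,guard=9)
    e=t.current_ee_pos(); print(L,g,(e[:2]-s[:2])@d,np.round(t.current_wrist_force(),1),t.current_opening(),t.current_t())
    if g: break
E
```

```text
False [0.50724791 0.09184172 0.1461316 ]
0.014123850893945621 [-0.5694475   4.37429453  1.28695116] 41.0333
0.008 False 0.007109798538308227 [ 1.   5.3 -0.1] 0.013709740367013752 41.5833
0.025 False 0.02393791016693086 [ 0.9  6.6 -0. ] 0.013841790547037948 42.5833
0.041 False 0.03997694948157192 [ 1.3  5.1 -0.2] 0.013964550088015996 43.5333
```

```bash
python3 - <<'E'
from h import *
p=np.array([0.507,0.0918]); d=-np.array([np.cos(.254),np.sin(.254)])
g=r.move_l([*(p+d*0.045),0.146],vel=0.02,guard=7)
e=t.current_ee_pos(); print(g,(e[:2]-p)@d,np.round(t.current_wrist_force(),1),t.current_t())
gripper_to(0.05,8); r.move_l([e[0],e[1],0.2],vel=0.15)
c=[0.473,0.085,0.26]
r.move_to(c,q(0.254+np.pi/2)); r.hold(0.3)
k=vision.get_calibration("wrist"); im=vision.snapshot("wrist"); cv2.imwrite("pics/w3.png",im[:,:,::-1])
print([(x['score'],x['at']) for x in models.mark_of("bolt_grip","wrist")][:2])
im=vision.snapshot("scene"); cv2.imwrite("pics/scene3.png",im[:,:,::-1])
for n in ["tablet_tin","egg_cup","soap","tumbler_a"]: print(n,[(x['score'],x['at']) for x in models.mark_of(n,"scene")][:2])
print([(x['score'],x['at']) for x in models.mark_of("bolt_grip","scene")][:2],t.current_t())
E
```

```text
True 0.040210572386650704 [0.2 1.  1.7] 43.7417
[(0.62, [0.4722, 0.0836, 0.1324])]
tablet_tin [(0.75, [0.5948, 0.1839, 0.1071])]
egg_cup [(0.85, [0.6288, 0.0163, 0.106])]
soap [(0.76, [0.5452, 0.4546, 0.0054])]
tumbler_a [(0.92, [0.3858, 0.4184, 0.0001]), (0.8, [0.3443, -0.4533, 0.0011])]
[(0.54, [0.4687, 0.0839, 0.1334])] 46.0417
```

View pics/w3.png

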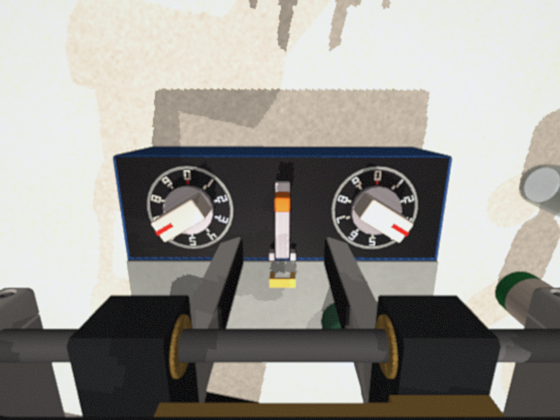

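View pics/scene3.png

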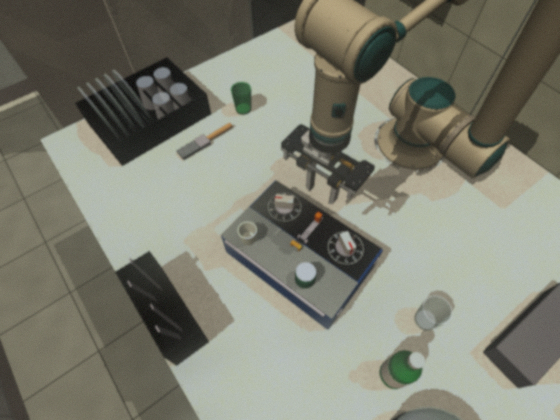

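The pictures show the bolt out of the brass staple (handle at (283,203) px in the wrist view) and everything else in place. Before handing in, I'll measure the bolt travel precisely from the orange top in the two wrist pictures.

```bash
python3 - <<'E'
from h import *
import pickle
im2,k2=pickle.load(open("w2.pkl","rb")); im3=cv2.imread("pics/w3.png")[:,:,::-1]; k3=vision.get_calibration("wrist")
d=-np.array([np.cos(.254),np.sin(.254)])
im1,k1=pickle.load(open("w1.pkl","rb"))
for im,k in ((im1,k1),(im2,k2),(im3,k3)):
    hsv=cv2.cvtColor(np.ascontiguousarray(im),cv2.COLOR_RGB2HSV)
    m=(hsv[...,0]>6)&(hsv[...,0]<18)&(hsv[...,1]>150)&(hsv[...,2]>185); m[:, :250]=0; m[:,310:]=0; m[275:]=0
    v,u=np.nonzero(m); P=unproj(k,np.stack([u,v],1),0.140)[:,:2]-[0.4838,0.0859]
    s=P@d; l=P@np.array([-d[1],d[0]]); print(len(v),"front/back edge along pull",np.percentile(s,[2,50,98]).round(4),np.median(l).round(4),(v.min(),v.max()))
E
```

```text
164 front/back edge along pull [-0.0296 -0.024  -0.0185] 0.0006 (np.int64(238), np.int64(249))
175 front/back edge along pull [-0.0298 -0.0239 -0.0181] 0.0004 (np.int64(243), np.int64(255))
157 front/back edge along pull [0.0087 0.0153 0.0199] 0.0003 (np.int64(198), np.int64(210))
```

Travel comes out at 38–39 mm by image and 40 mm by the tool, against the 36 mm needed, and the guard tripped at the stop. The gripper is clear, so I'm handing in.

```bash
python3 - <<'E'
from h import *
r.sign_off(); print(t.current_t())
E
```

```text
the job is handed in; nothing more can be done
the job is handed in; nothing more can be done
```

The box is unlocked: both dials are turned into their catches, the bolt is drawn, and I handed the job in at about 46 s. The sign-off gives no verdict, so these are my own last checks:

| Item | Reading | Needed |
|---|---|---|
| Left dial | about 2.11 rad | 1.895 to 2.385 |
| Right dial | about 4.2 rad | 3.898 to 4.388 |
| Bolt travel, by image | 38–39 mm | over 36 mm |
| Bolt travel, by the tool | 40 mm | over 36 mm |

- **Dials:** I turned both with an 8 N grip. Once in the catch, each one pushed back in both directions, with roughly 0.1 rad of free play between. Peak effort of joint 6 was about 0.12 Nm.
- **Bolt:** The force guard stopped the pull at about 40 mm, where the end stop should be. The image shows the bolt out of the staple.
- **Other things:** The tin, cup, soap bottle and both tumblers were located again and had moved no more than about 7 mm, which is within the measuring error. The brush I checked only by eye. All look upright and in place.
- **Robot:** The gripper was clear of everything at hand-in.

- **Disagreements:** The image and tool figures for bolt travel differ by 1–2 mm. The joint-effort sign while turning against friction was opposite to what I expected, so I relied on the force ramps and the reverse check to confirm the catches.

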